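# Clip the green setting block back into its dock

### The job

Put the green-labelled aluminium setting block back in its own green-labelled dock: slip its brass tongue all the way under the green bridge, then push the other end down until the sprung roller snaps back over its ledge and the block lies flat, fully home. The dock's cradle may be screwed down off the middle of its plate, so find it by sight or touch. Leave the red block, the screwdriver and the black collar alone.

Things in the scene. Friction and masses are not known exactly. Their poses are not given: they have to be found in the camera images.
- block_green: Loose aluminium setting block, green tile on top, about 0.45 kg. Main body 120 (x) x 44 (y) x 50 (z) mm; origin at the centre of its underside, z up out of its top. Toe (+x end, two dark dots on top): brass tongue 24 mm long, 30 wide, 8 thick, flush with the underside. Heel (-x end): dark steel ledge 6 mm long, 40 wide, 10 high, flush with the underside. Starts upright on the bench.
- block_green_toe (a point): The tip of the green block's brass tongue, at its underside, 84 mm along the block's +x from its origin.
- block_green_heel_top (a point): Point on the green block's top face, 45 mm towards the heel from its centre: a good place to push down.
- dock_green: Fixed plate of the green dock, with green strips at both ends: grey, 260 x 84 x 6 mm, on an 8 mm board; origin at the centre of its underside, x from catch to bridge. On it the dark cradle (192 x 62 x 6 mm, green bridge) is screwed down square, but off the middle by s (up to 12 mm either way along x) and w (up to 10 mm either way along y). s and w are not reported: find them by touch or sight.
- dock_green_mid (a point): Middle of the green dock at the height of the cradle's floor (12 mm above the dock's origin), axes as the dock's. A block that is home has its origin at x = s, y = w, z = 0 from here, its x along this x. Four guides 14 mm high above the floor (x = s+27 to s+55, s-27 to s-55, 6 thick) leave 48 mm in y between them for the 44 mm wide block.
- dock_green_mid_far (a point): Point 84 mm along x from dock_green_mid. The cradle's fixed bridge reaches from x = s+72 to s+95 mm and 27 mm either side of y = w, from the floor to 21 mm above it; its opening is 38 wide and 13 high, with a stop face inside at s+85, which the tongue meets when fully in. Its solid sides can be felt from either side.
- dock_green_mid_near (a point): Point 71 mm along -x from dock_green_mid. The catch roller (steel, across the dock, 20 mm diameter, 32 long) has its axis at x = s-71 mm, centred on y = w, 21.5 mm above the floor, so its underside is 11.5 and its top 31.5 mm above the floor; its carriage stands behind it (x = s-80 to s-94, up to 35 mm above the floor).
- catch_green (a joint): Sprung catch of the green dock: 0 = roller fully forward (over the ledge of a block that is home), growing in m as the roller is pushed back away from the block, up to 0.009. About 7 N preload, 500 N/m; the roller turns freely.
- dock_red: Same plate with red strips and a cradle with a red bridge; it holds the red block.
- dock_yellow: Same plate with yellow strips and a cradle with a yellow bridge; empty, its block is in use elsewhere. Not the place of the green block.
- block_red: Same kind of block with a red tile, already home in the red dock; origin at the centre of its underside. To be left alone.
- driver: Yellow and black electric screwdriver lying on the bench, 255 mm long along its x, 38 mm wide and high. To be left alone.
- collar: Black plastic collar, a ring 64 mm in diameter and 24 mm high, lying on the bench. To be left alone.

How it is judged:
At the end, for the whole second after the job is handed in: The green block lies home in the green cradle, tongue towards the bridge: within 3 mm of the floor, flat within 2 and square within 3.5 degrees, the roller forward to within 2 mm, the block at rest, within 16 mm lengthwise and 14 mm sideways of the plate's middle (wherever the cradle is) (x of block_green in the frame of dock_green_mid between -0.016 and 0.016 m and y of block_green in the frame of dock_green_mid between -0.014 and 0.014 m and z of block_green in the frame of dock_green_mid between -0.003 and 0.003 m and x of block_green_toe in the frame of dock_green_mid above 0.062 m and angle between block_green's own z axis and vertical below 0.035 rad and angle between the x axis of block_green and the x axis of dock_green, either way round below 0.06 rad and value of joint catch_green below 0.002 m and linear speed of block_green below 0.02 m/s); the robot touches nothing.
It fails at once if the red block is moved by more than 10 mm (distance of block_red from where it was at the start of the episode above 0.01 m).
It fails at once if the screwdriver is moved by more than 20 mm (distance of driver from where it was at the start of the episode above 0.02 m).
It fails at once if the collar is moved by more than 20 mm (distance of collar from where it was at the start of the episode above 0.02 m).
It also fails if it takes over 72 s, if anything falls off the work surface, if the arm or the gripper's body presses on something with over 40 N, if the wrist force passes 120 N, or if a joint passes its speed limit or range.

### The arm

A 7-joint arm with a two-finger parallel gripper is mounted at the origin on the work surface. World frame = base frame: x ahead of the robot, y to its left, z up, the work surface at z = 0. Lengths are in m, angles in rad, forces in N, time in s.
With the tool pointing down it reaches from about 0.4 to 0.925 m from the base axis. Payload 4.1 kg.
Tool frame: the origin (TCP) lies where the fingers leave the gripper's body, on its centre line; the fingertips stand 73 mm ahead of it and the grasp point (between the pads) lies 54 mm ahead of it (ctrl.finger_overhang is the distance from the TCP to the fingertips, in m); z points along the fingers, y is the line along which they close (so a half turn about z gives the same grasp; the last joint's range is limited). The gripper opens to 85 mm and grips with 20 to 120 N. Pads are 22 mm wide; open, the fingers measure 114 mm over their backs; the gripper's body (76 mm by 85 mm) begins 54 mm behind the grasp point. The pads swing forward as they close: fully open they stand 13 mm farther back than shut.
Start: joints at [-1.408, 0.398, 0.045, 1.537, -0.019, 1.207, -0.051], TCP at [0.168, 0.628, 0.304] pointing down, gripper open.
Joint ranges: [-2.82, 2.82], [-0.49, 2.23], [-1.37, 1.46], [0, 2.46], [-1.36, 4.5], [0.23, 2], [-2.94, 2.94]. Speed limits (rad/s): [2.57, 2.57, 3.14, 3.14, 3.14, 3.14, 3.14].

### API

Orientations are given as a 3x3 rotation matrix whose columns are the frame's x, y, z axes.
In Python, from plant import ctrl gives the robot as it stands.
- The arm moves only by the tool play_rows, never from a script. Its argument "increments" is text: rows parted by semicolons, each of 5 numbers parted by spaces: the finger opening in m, from 0 to 0.0854, then the shift along the tool's x, y, z in m, then the turn about the tool's z in rad. In form: fingers dx dy dz roll; .... A call has 1 to 8 rows; each row is the pose to reach, as a shift and turn from the pose commanded when the call began, along the tool's axes at that moment; what a row does not reach only later rows make up. A row lasts 1/10 s, in which the tool goes at most 50 mm and 8.59 degrees, less where a joint would pass 70% of its speed; a pose out of reach is approached as far as the arm can. A call with a gripper value outside its range is refused whole. The fingers move at their own pace and stop on an object; "newtons" is the grip in N (left out, the last holds). Time passes only in rows, so rows that repeat a pose let the fingers close. It gives the time, the measured TCP pose, the force, the opening and the grip force at its end, in the units of the state.
- ctrl.get_obs(): the state, without advancing time (a new reading comes with each control period).
- ctrl.get_image(name): name is "side" or "top" or "wrist"; returns the picture (420x560x3 uint8, red, green, blue); there is no depth.
- ctrl.calibration(name): a dict with "camera_matrix" (3x3 intrinsics, pixels), "D" ([k1, k2, p1, p2, k3] as OpenCV has them; the pictures are not rectified), "rvec" (rotation vector, rad) and "tvec" (3), from world to camera coordinates, as OpenCV has them. Camera axes: x right, y down, z forward; pixel columns grow to the right and rows downward; lengths in m; the calibration is good to about 2 mm. A picture is of the moment at which its call begins: read the wrist's pose just before it. calibration takes no time and is no camera call; for the wrist camera it gives the pose at the moment of the call.
- ctrl.hand_in(): hands the job in; it is judged then, once.
The state is a dict: "t": time; "qpos": joint angles; "dq": joint speeds; "tau": joint torques, N m; "eef_pos": TCP position; "ee_rot": TCP orientation; "contact_force": force on the tool from outside, world axes, zero at the start; "moment": the same for the moment, N m; "gripper_width": finger opening in m; "finger_force": force on a finger pad.
Only numpy, scipy, OpenCV 4.12 (cv2) and the standard library are available. Lean on these libraries where they do the work, as an engineer would, in place of code of your own. Each camera call takes 0.05 s, during which the arm holds its last target. There are 200 camera calls.

## Working session

There is one attempt and no reset: what is moved stays moved. The work goes in short steps, Python scripts to look and compute and a tool call to move; the robot and the scene stay as the last step left them, time stands still between calls to the robot, and variables do not carry over. Pictures are saved under pics/ and viewed, at most 10 in all, crops included, and the job is handed in when it is done.

Besides the shell and the picture viewer there is one more tool, called after ">>>" as name(argument=value, ...), one argument or row to a line, values as JSON. play_rows: Moves the arm, as the interface text tells. Its arguments: {"type":"object","properties":{"increments":{"type":"string"},"newtons":{"type":"number"}},"required":["increments"]}

```bash
mkdir -p pics; cat > h.py <<'E'
import numpy as np, cv2
from plant import ctrl
def ray(name,uv,cal=None):
    c=cal or ctrl.calibration(name); K=np.array(c["camera_matrix"]);D=np.array(c["D"])
    R=cv2.Rodrigues(np.array(c["rvec"],float))[0]; t=np.array(c["tvec"],float).ravel()
    p=cv2.undistortPoints(np.array(uv,float).reshape(-1,1,2),K,D).reshape(-1,2)
    d=np.c_[p,np.ones(len(p))]@R
    return -R.T@t,d
def onz(name,uv,z,cal=None):
    o,d=ray(name,uv,cal); return o+d*((z-o[2])/d[:,2])[:,None]
def proj(name,P,cal=None):
    c=cal or ctrl.calibration(name)
    return cv2.projectPoints(np.array(P,float).reshape(-1,3),np.array(c["rvec"],float),np.array(c["tvec"],float),np.array(c["camera_matrix"]),np.array(c["D"]))[0].reshape(-1,2)
def snap(name,f=None):
    c=ctrl.calibration(name); im=ctrl.get_image(name)[:,:,::-1].copy()
    if f: cv2.imwrite("pics/"+f,im)
    return im,c
E
python3 - <<'E'
from h import *
o=ctrl.get_obs();print(o["t"],o["eef_pos"],o["ee_rot"],o["gripper_width"])
a,_=snap("top","top0.png");b,_=snap("side","side0.png");c,_=snap("wrist","w0.png")
for n in("top","side","wrist"):
  print(n,ray(n,[[280,210]]))
E
```

```text
0.0 [0.16806245 0.62738778 0.30285772] [[-9.65951845e-01  2.58721633e-01 -3.85761551e-04]
 [ 2.58721892e-01  9.65949964e-01 -1.91061141e-03]
 [-1.21690148e-04 -1.94536358e-03 -9.99998100e-01]] 0.08601717593718887
top (array([ 0.34516416, -0.10733272,  1.32046717]), array([[ 0.17638635,  0.01460842, -0.98428917]]))
side (array([ 0.47221966, -1.0293388 ,  0.77145583]), array([[ 0.08556321,  0.78643832, -0.61181048]]))
wrist (array([0.09448238, 0.6475644 , 0.37282384]), array([[ 0.27664163, -0.0681832 , -0.95872889]]))
```

View pics/top0.png

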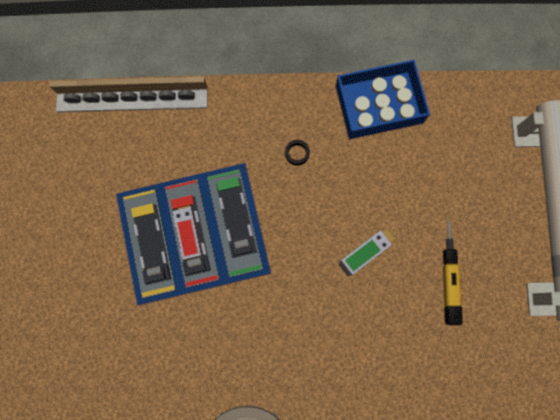

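View pics/side0.png

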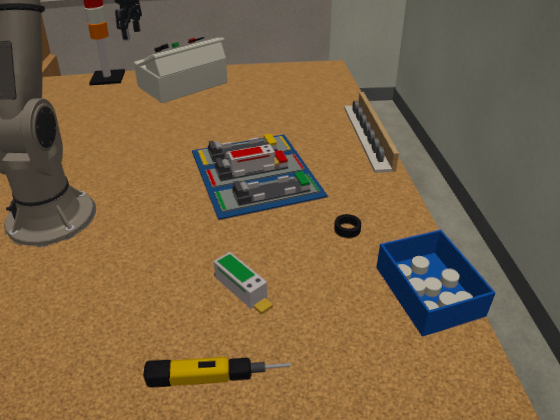

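Top view: the green block is at about (366,252) with its toe at upper right (385,238). The green dock is the rightmost one, with its bridge at (228,183) and catch at (242,245). The red block is beside it at (186,235), the collar at (297,152) and the driver at (452,285). The side view agrees, with the tongue at (262,306).

```bash
python3 - <<'E'
from h import *
im=cv2.imread("pics/top0.png");hsv=cv2.cvtColor(im,cv2.COLOR_BGR2HSV)
m=cv2.inRange(hsv,(50,120,40),(80,255,255))
cs,_=cv2.findContours(m,0,2)
for c in cs:
  if cv2.contourArea(c)<25: continue
  r=cv2.minAreaRect(c);b=cv2.boxPoints(r)
  for z in(.014,.041,.05): 
    p=onz("top",[r[0]],z)[0]; w=onz("top",b,z)
    e=[w[1]-w[0],w[2]-w[1]]; l=max(e,key=lambda v:np.hypot(*v[:2]))
    print(np.round(r[0],1),z,p[:2].round(4),[round(float(np.hypot(*v[:2])),4) for v in e],"ang",round(float(np.arctan2(l[1],l[0])),3))
# dark dots + white body of block in ROI
x0,y0=330,225;roi=im[y0:285,x0:400];h=hsv[y0:285,x0:400]
g=cv2.inRange(h,(0,0,110),(180,60,255))|m[y0:285,x0:400]
cs,_=cv2.findContours(g,0,2);c=max(cs,key=cv2.contourArea);r=cv2.minAreaRect(c);print("body",r)
b=cv2.boxPoints(r)+[x0,y0];print(onz("top",b,.05).round(4))
print("base?",proj("top",[[0,0,0],[.5,0,0],[.5,.2,0]]))
E
```

```text
[244.6 270. ] 0.014 [0.4315 0.0012] [0.0731, 0.0066] ang -1.342
[244.6 270. ] 0.041 [ 0.4297 -0.0011] [0.0716, 0.0064] ang -1.342
[244.6 270. ] 0.05 [ 0.4291 -0.0018] [0.0711, 0.0064] ang -1.342
[362.4 254.8] 0.014 [ 0.4636 -0.2887] [0.0807, 0.0298] ang -0.951
[362.4 254.8] 0.041 [ 0.4612 -0.2849] [0.079, 0.0292] ang -0.951
[362.4 254.8] 0.05 [ 0.4603 -0.2837] [0.0784, 0.029] ang -0.951
[227.8 184. ] 0.014 [0.6483 0.0427] [0.0526, 0.0218] ang -1.354
[227.8 184. ] 0.041 [0.642  0.0396] [0.0515, 0.0214] ang -1.354
[227.8 184. ] 0.05 [0.6399 0.0386] [0.0511, 0.0212] ang -1.354
body ((36.133827209472656, 26.97397804260254), (19.266860961914062, 49.630455017089844), 52.4314079284668)
[[ 0.4502 -0.2312  0.05  ]
 [ 0.5214 -0.3285  0.05  ]
 [ 0.4839 -0.355   0.05  ]
 [ 0.4134 -0.258   0.05  ]]
base? [[246.83487876 452.12970448]
 [245.40690492 242.86288701]
 [165.91190722 244.1903526 ]]
```

View pics/w0.png

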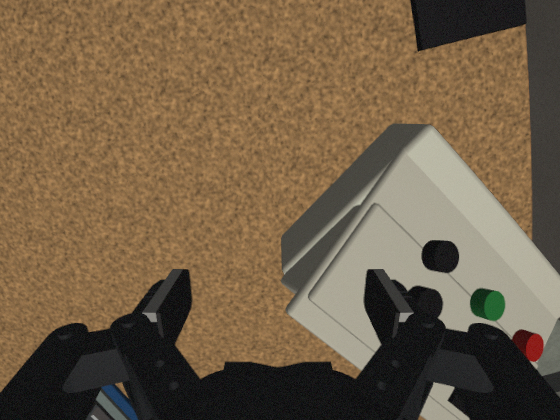

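```bash
cat >> h.py <<'E'
def to(p,yaw=None):
    """print tool-frame shift and roll to bring TCP to p with tool y at angle yaw"""
    o=ctrl.get_obs();R=np.array(o["ee_rot"]);d=R.T@(np.array(p)-o["eef_pos"])
    a=np.arctan2(R[1,1],R[0,1]); roll=0 if yaw is None else (a-yaw+np.pi)%(2*np.pi)-np.pi
    print("t",round(o["t"],2),"d",d.round(4),"roll",round(float(roll),3))
E
python3 - <<'E'
from h import *
to([.56,.02,.304],1.79)
E
```

```text
t 0.15 d [-5.357e-01 -4.854e-01 -1.000e-04] roll -0.481
```

>>> play_rows(
  increments="0.085 -0.033 -0.030 0 -0.03; 0.085 -0.066 -0.060 0 -0.06; 0.085 -0.100 -0.090 0 -0.09; 0.085 -0.134 -0.121 0 -0.12; 0.085 -0.168 -0.151 0 -0.15; 0.085 -0.201 -0.182 0 -0.18; 0.085 -0.235 -0.212 0 -0.21; 0.085 -0.268 -0.243 0 -0.24",
)

```text
t: 0.95
eef_pos: [0.3649, 0.322, 0.3039]
ee_rot: [[-1.0, 0.02, 0.0], [0.02, 1.0, 0.0], [-0.0, 0.0, -1.0]]
contact_force: [0.8, 0.3, 0.1]
gripper_width: 0.0849
finger_force: 0.0
```

```bash
python3 - <<'E'
from h import *
to([.56,.02,.304],1.79)
E
```

```text
t 0.95 d [-2.012e-01 -2.979e-01 -2.000e-04] roll -0.24
```

>>> play_rows(
  increments="0.085 -0.025 -0.037 0 -0.03; 0.085 -0.05 -0.075 0 -0.06; 0.085 -0.075 -0.112 0 -0.09; 0.085 -0.1 -0.149 0 -0.12; 0.085 -0.125 -0.186 0 -0.15; 0.085 -0.15 -0.223 0 -0.18; 0.085 -0.176 -0.261 0 -0.21; 0.085 -0.201 -0.298 0 -0.24",
)

```text
t: 1.75
eef_pos: [0.5593, 0.0199, 0.3038]
ee_rot: [[-0.976, -0.218, -0.0], [-0.218, 0.976, 0.0], [-0.0, 0.0, -1.0]]
contact_force: [0.5, 0.3, 0.9]
gripper_width: 0.0848
finger_force: 0.0
```

>>> play_rows(
  increments="0.085 0 0 0 0; 0.085 0 0 0 0",
)

```text
t: 1.95
eef_pos: [0.5587, 0.0203, 0.3035]
ee_rot: [[-0.977, -0.213, -0.001], [-0.213, 0.977, -0.0], [0.001, -0.0, -1.0]]
contact_force: [-0.7, 0.6, -0.3]
gripper_width: 0.0847
finger_force: 0.0
```

```bash
python3 - <<'E'
from h import *
im,c=snap("wrist","w1.png")
np.savez("c1.npz",**{k:np.array(v) for k,v in c.items()})
print(proj("wrist",[[.5605,.0214,.02],[.642,.0396,.041]],c))
E
```

```text
[[278.40244971 189.03329844]
 [278.71698279 260.13434624]]
```

View pics/w1.png

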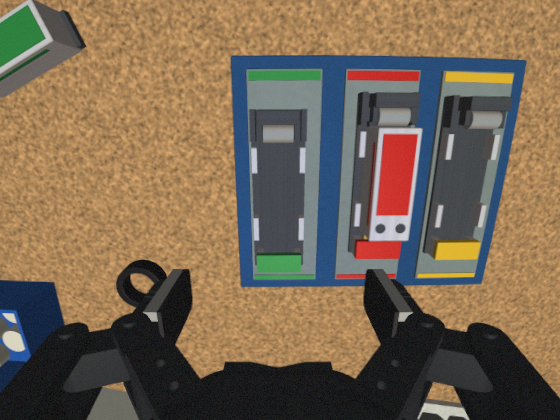

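The wrist view shows the green dock seen from above with image-down towards the bridge. The roller is at (278,134), the bridge at (278,264), the strips at (285,76) and (284,276), and the guides at (254,160), (303,160), (256,229) and (302,229).

```bash
python3 - <<'E'
from h import *
c=dict(np.load("c1.npz"));im=cv2.imread("pics/w1.png");hsv=cv2.cvtColor(im,cv2.COLOR_BGR2HSV)
m=cv2.inRange(hsv,(50,120,40),(80,255,255));m[:60]=0;m[:,:230]=0;m[:,330:]=0
S=[]
for k in cv2.findContours(m,0,2)[0]:
  if cv2.contourArea(k)<60: continue
  x,y,w,h=cv2.boundingRect(k);z=.041 if h>12 else .014
  r=cv2.minAreaRect(k);b=cv2.boxPoints(r);W=onz("wrist",b,z,c);e=[W[1]-W[0],W[2]-W[1]];l=max(e,key=lambda v:np.hypot(*v[:2]))
  l=l*np.sign(l[1]);ct=W.mean(0);print((x,y,w,h),ct.round(4),[round(float(np.linalg.norm(v)),4) for v in e],"yaw",round(float(np.arctan2(l[1],l[0])-np.pi/2),4)); S.append(ct)
# guides: bright small blobs, z=.034
h2=hsv[60:300,235:325];g=cv2.inRange(h2,(0,0,150),(180,40,255))
for k in cv2.findContours(g,0,2)[0]:
  if cv2.contourArea(k)<25: continue
  r=cv2.minAreaRect(k);u=np.array(r[0])+[235,60];print("bright",u.round(1),r[1],onz("wrist",[u],.034,c)[0].round(4),onz("wrist",[u],.0505,c)[0].round(4))
E
```

```text
(255, 275, 59, 4) [0.677  0.0546 0.014 ] [0.0776, 0.0045] yaw 0.2147
(257, 253, 44, 19) [0.6446 0.0399 0.041 ] [0.0242, 0.0519] yaw 0.2151
(249, 71, 71, 9) [4.348e-01 2.000e-04 1.400e-02] [0.077, 0.0083] yaw 0.2156
bright [301.5 228.5] (21.0, 5.0) [0.5987 0.0581 0.034 ] [0.5932 0.0554 0.0505]
bright [255.5 229. ] (22.0, 5.0) [0.6111 0.0043 0.034 ] [0.6049 0.0043 0.0505]
bright [302.5 160. ] (24.0, 5.0) [0.5193 0.04   0.034 ] [0.5176 0.0382 0.0505]
bright [253.5 160. ] (24.0, 5.0) [ 0.531  -0.0136  0.034 ] [ 0.5287 -0.0128  0.0505]
bright [277.5 134. ] (10.0, 29.0) [0.4976 0.0066 0.034 ] [0.497  0.0065 0.0505]
```

```bash
python3 - <<'E'
from h import *
to([.4675,-.293,.27],.626)
E
```

```text
t 2.0 d [ 0.1567 -0.2878  0.0334] roll 1.163
```

>>> play_rows(
  increments="0.085 0.02 -0.036 0.004 0.145; 0.085 0.04 -0.072 0.008 0.29; 0.085 0.06 -0.108 0.012 0.435; 0.085 0.08 -0.144 0.016 0.58; 0.085 0.1 -0.18 0.02 0.725; 0.085 0.12 -0.216 0.025 0.87; 0.085 0.14 -0.252 0.029 1.015; 0.085 0.157 -0.288 0.033 1.16",
)

```text
t: 2.8
eef_pos: [0.4676, -0.2929, 0.2706]
ee_rot: [[-0.586, 0.81, 0.001], [0.81, 0.586, 0.002], [0.001, 0.002, -1.0]]
contact_force: [0.5, 0.1, -1.1]
gripper_width: 0.0852
finger_force: 0.0
```

>>> play_rows(
  increments="0.085 0 0 0 0; 0.085 0 0 0 0; 0.085 0 0 0 0",
)

```text
t: 3.1
eef_pos: [0.4689, -0.2912, 0.2706]
ee_rot: [[-0.592, 0.806, 0.0], [0.806, 0.592, 0.002], [0.001, 0.001, -1.0]]
contact_force: [0.3, -0.4, -0.6]
gripper_width: 0.0851
finger_force: 0.0
```

```bash
python3 - <<'E'
from h import *
im,c=snap("wrist","w2.png");np.savez("c2.npz",**{k:np.array(v) for k,v in c.items()})
hsv=cv2.cvtColor(im,cv2.COLOR_BGR2HSV)
m=cv2.inRange(hsv,(50,120,40),(80,255,255))
k=max(cv2.findContours(m,0,2)[0],key=cv2.contourArea);r=cv2.minAreaRect(k);print(r,onz("wrist",[r[0]],.05,c))
W=onz("wrist",cv2.boxPoints(r),.05,c);print(W.round(4))
to([.4675,-.293,.27],.626)
E
```

```text
((277.0, 190.5), (81.0, 34.0), 90.0) [[ 0.46267195 -0.282731    0.05      ]]
[[ 0.4264 -0.2605  0.05  ]
 [ 0.4524 -0.2414  0.05  ]
 [ 0.502  -0.3067  0.05  ]
 [ 0.4738 -0.3274  0.05  ]]
t 3.15 d [-0.0006 -0.0022  0.0007] roll 0.008
```

View pics/w2.png

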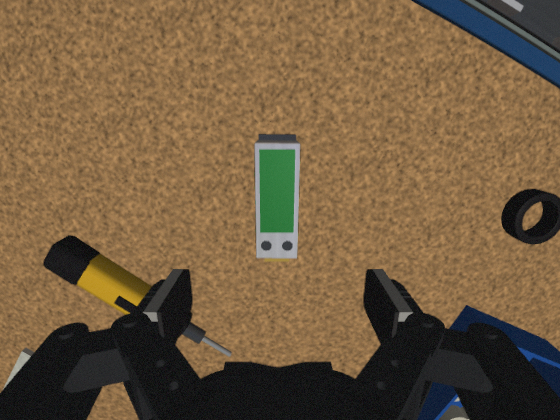

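The block is upright and square to the tool. Its top-face corners are at about (256,143), (299,143), (257,258) and (298,258), and the dots are at (266,245) and (287,245).

```bash
python3 - <<'E'
from h import *
c=dict(np.load("c2.npz"))
W=onz("wrist",[[255.5,142.5],[299,142.5],[298,258],[257,258]],.05,c)[:,:2]
h=(W[0]+W[1])/2;t=(W[2]+W[3])/2;u=(t-h)/np.linalg.norm(t-h);yaw=np.arctan2(u[1],u[0])
print(W.round(4),np.linalg.norm(t-h),np.linalg.norm(W[0]-W[1]),yaw, "ctr",(h+t)/2)
C=(h+t)/2; g=C-.047*u; print(g)
to([*g,.15],yaw+np.pi/2); to([*g,.10],yaw+np.pi/2)
E
```

```text
[[ 0.4189 -0.2574]
 [ 0.452  -0.2331]
 [ 0.5239 -0.3285]
 [ 0.4888 -0.3543]] 0.11947828336456275 0.04102486555868546 -0.9357394627153512 ctr [ 0.47090262 -0.293312  ]
[ 0.44302112 -0.25547521]
t 3.15 d [4.400e-02 1.000e-04 1.207e-01] roll -0.001
t 3.15 d [4.390e-02 1.000e-04 1.707e-01] roll -0.001
```

>>> play_rows(
  increments="0.085 0.022 0 0.03 0; 0.085 0.044 0 0.06 0; 0.085 0.044 0 0.1 0; 0.085 0.044 0 0.14 0; 0.085 0.044 0 0.165 0; 0.085 0.044 0 0.177 0; 0.085 0.044 0 0.177 0; 0.085 0.044 0 0.177 0",
)

```text
t: 3.95
eef_pos: [0.4429, -0.258, 0.0948]
ee_rot: [[-0.589, 0.808, 0.002], [0.808, 0.589, -0.0], [-0.001, 0.001, -1.0]]
contact_force: [0.1, -0.7, 0.1]
gripper_width: 0.0851
finger_force: 0.0
```

>>> play_rows(
  increments="0.03 0 0 0 0; 0.03 0 0 0 0; 0.03 0 0 0 0; 0.03 0 0 0 0; 0.03 0 0 0 0; 0.03 0 0 0 0; 0.03 0 0 0 0; 0.03 0 0 0 0",
  newtons=20,
)

```text
t: 4.75
eef_pos: [0.4427, -0.2582, 0.0948]
ee_rot: [[-0.589, 0.808, 0.002], [0.808, 0.589, 0.0], [-0.001, 0.002, -1.0]]
contact_force: [0.8, 1.7, 7.3]
gripper_width: 0.0438
finger_force: 21.1
```

>>> play_rows(
  increments="0.03 -0.001 0 -0.004 0; 0.03 -0.003 0 -0.008 0; 0.03 -0.005 0 -0.012 0; 0.03 -0.007 0 -0.016 0; 0.03 -0.009 0 -0.02 0; 0.03 -0.011 0 -0.024 0; 0.03 -0.013 0 -0.028 0; 0.03 -0.015 0 -0.032 0",
)

```text
t: 5.55
eef_pos: [0.4508, -0.2703, 0.1262]
ee_rot: [[-0.588, 0.809, -0.0], [0.809, 0.588, 0.0], [0.0, 0.0, -1.0]]
contact_force: [0.3, -0.4, -4.8]
gripper_width: 0.0436
finger_force: 21.0
```

```bash
python3 - <<'E'
from h import *
im,c=snap("side");cv2.imwrite("pics/s3.png",cv2.resize(im[180:400,140:340],None,fx=2.7,fy=2.7))
E
```

```text
(no output)
```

View pics/s3.png

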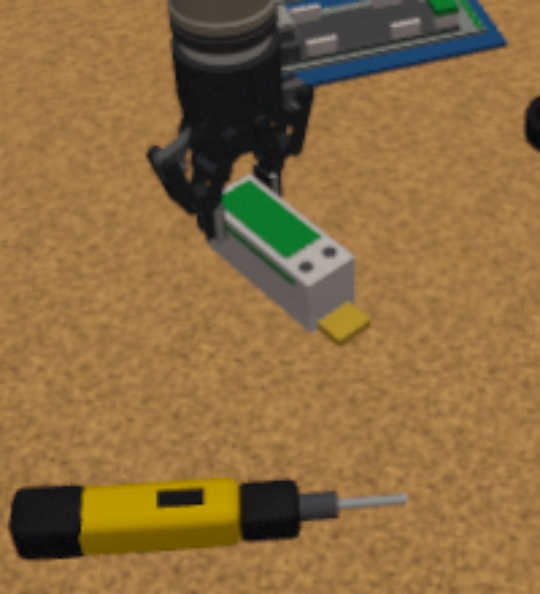

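```bash
cat >> h.py <<'E'
def pred(name,tcp,yaw,th,gx=-.047,pz=.041,c=None,tcp0=.0948):
    """pixels of block points with block tilted th (toe down) about the pad; returns dict"""
    u=np.array([np.cos(yaw),np.sin(yaw),0]);v=np.array([-u[1],u[0],0]);k=np.array([0,0,1.])
    pv=np.array([tcp[0],tcp[1],tcp[2]-tcp0+pz]);P=[]
    for x,y,z in [(60,22,50),(60,-22,50),(84,15,8),(84,-15,8),(-60,22,50)]:
        a=x/1e3-gx;b=z/1e3-pz
        P.append(pv+u*(a*np.cos(th)+b*np.sin(th))+k*(b*np.cos(th)-a*np.sin(th))+v*y/1e3)
    return proj(name,P,c)
E
python3 - <<'E'
from h import *
im,c=snap("wrist");o=ctrl.get_obs();print(o["eef_pos"],o["contact_force"])
cv2.imwrite("pics/w4.png",im)
for th in(0,.1,.2,.26,.32):
  print(th,pred("wrist",o["eef_pos"],-.942,th,c=c).round(0).tolist(), pred("side",o["eef_pos"],-.942,th).round(1)[:4].tolist())
hsv=cv2.cvtColor(im,cv2.COLOR_BGR2HSV)
m=cv2.inRange(hsv,(20,120,60),(32,255,255));m[:150]=0
for k in cv2.findContours(m,0,2)[0]:
  if cv2.contourArea(k)>40: print("yel",cv2.boundingRect(k))
m=cv2.inRange(hsv,(50,120,40),(80,255,255))
k=max(cv2.findContours(m,0,2)[0],key=cv2.contourArea);print("tile",cv2.boundingRect(k),cv2.approxPolyDP(k,4,True).reshape(-1,2).tolist())
E
```

```text
[ 0.45125745 -0.27072747  0.12653226] [ 0.07152298  0.12822592 -3.60019987]
0 [[315.0, 461.0], [238.0, 461.0], [298.0, 423.0], [256.0, 423.0], [328.0, 275.0]] [[272.5, 275.3], [255.0, 286.5], [278.3, 298.9], [266.7, 306.8]]
0.1 [[313.0, 443.0], [240.0, 443.0], [297.0, 403.0], [257.0, 403.0], [328.0, 279.0]] [[272.7, 279.3], [255.3, 290.6], [277.0, 302.2], [265.4, 310.1]]
0.2 [[312.0, 426.0], [242.0, 426.0], [296.0, 385.0], [258.0, 385.0], [328.0, 282.0]] [[272.5, 283.0], [255.2, 294.3], [275.3, 305.0], [263.8, 312.9]]
0.26 [[311.0, 416.0], [243.0, 416.0], [296.0, 374.0], [258.0, 374.0], [329.0, 284.0]] [[272.3, 285.0], [255.0, 296.3], [274.1, 306.4], [262.7, 314.2]]
0.32 [[310.0, 406.0], [244.0, 406.0], [295.0, 363.0], [259.0, 363.0], [329.0, 287.0]] [[271.8, 286.9], [254.7, 298.2], [272.7, 307.6], [261.4, 315.3]]
yel (0, 355, 52, 60)
tile (239, 286, 78, 82) [[239, 286], [244, 361], [278, 367], [313, 361], [316, 286]]
```

View pics/w4.png

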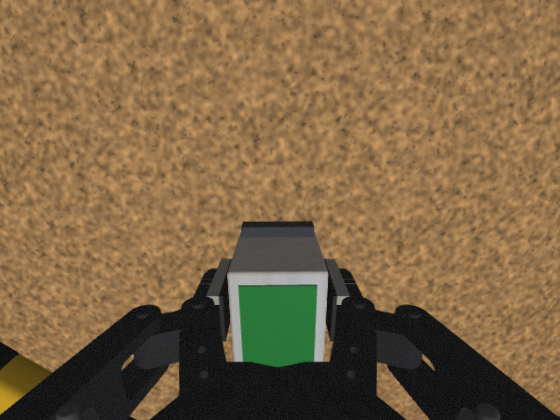

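The side view (dots at (253–270, 276–286), tongue tip at (268,307)) matches zero tilt, so the pads hold the block rigidly and it hangs level. I'll regrip at mid-block and tilt it actively by lowering its heel onto the roller. First I carry it to clear bench beside the dock, turned to the dock's yaw.

```bash
python3 - <<'E'
from h import *
to([.454,-.16,.16],1.786);to([.454,-.16,.0955],1.786)
E
```

```text
t 5.65 d [ 0.0879  0.0674 -0.0335] roll -1.157
t 5.65 d [0.088  0.0673 0.031 ] roll -1.157
```

>>> play_rows(
  increments="0.03 0.011 0.008 -0.02 -0.145; 0.03 0.022 0.017 -0.033 -0.29; 0.03 0.033 0.025 -0.033 -0.435; 0.03 0.044 0.034 -0.033 -0.58; 0.03 0.055 0.042 -0.033 -0.725; 0.03 0.066 0.05 -0.033 -0.87; 0.03 0.077 0.059 -0.033 -1.015; 0.03 0.088 0.067 -0.033 -1.157",
  newtons=45,
)

```text
t: 6.45
eef_pos: [0.4529, -0.1591, 0.1588]
ee_rot: [[-0.976, -0.219, -0.0], [-0.219, 0.976, -0.0], [0.0, 0.0, -1.0]]
contact_force: [-0.3, 0.4, -3.7]
gripper_width: 0.0432
finger_force: 53.0
```

>>> play_rows(
  increments="0.03 0 0 0.02 0; 0.03 0 0 0.04 0; 0.03 0 0 0.052 0; 0.03 0 0 0.058 0; 0.03 0 0 0.062 0; 0.03 0 0 0.065 0",
)

```text
t: 7.05
eef_pos: [0.4534, -0.16, 0.0949]
ee_rot: [[-0.977, -0.213, -0.0], [-0.213, 0.977, 0.001], [0.0, 0.001, -1.0]]
contact_force: [-9.3, 2.3, 32.4]
gripper_width: 0.043
finger_force: 57.6
```

>>> play_rows(
  increments="0.085 0 0 -0.002 0; 0.085 0 0 -0.002 0; 0.085 0 0 -0.002 0; 0.085 0 0 -0.002 0; 0.085 -0.02 0 -0.002 0; 0.085 -0.04 0 -0.002 0; 0.085 -0.057 0 -0.002 0; 0.085 -0.057 0 -0.002 0",
)

```text
t: 7.85
eef_pos: [0.5114, -0.1465, 0.0962]
ee_rot: [[-0.976, -0.216, 0.003], [-0.216, 0.976, -0.0], [-0.003, -0.001, -1.0]]
contact_force: [-1.1, 0.4, -0.7]
gripper_width: 0.0852
finger_force: 0.0
```

>>> play_rows(
  increments="0.03 0 0 0 0; 0.03 0 0 0 0; 0.03 0 0 0 0; 0.03 0 0 0 0; 0.03 0 0 0 0; 0.03 0 0 0 0; 0.03 0 0 0 0",
  newtons=20,
)

```text
t: 8.55
eef_pos: [0.5078, -0.1477, 0.0959]
ee_rot: [[-0.977, -0.213, -0.002], [-0.213, 0.977, 0.0], [0.002, 0.001, -1.0]]
contact_force: [-3.7, -0.3, 3.4]
gripper_width: 0.0436
finger_force: 22.1
```

>>> play_rows(
  increments="0.03 0 0 -0.02 0; 0.03 0 0 -0.045 0; 0.03 0 0 -0.07 0; 0.03 0 0 -0.09 0; 0.03 0 0 -0.09 0; 0.03 0 0 -0.09 0",
)

```text
t: 9.15
eef_pos: [0.5086, -0.147, 0.1851]
ee_rot: [[-0.977, -0.214, -0.0], [-0.214, 0.977, 0.0], [0.0, 0.0, -1.0]]
contact_force: [-0.6, 0.2, -4.0]
gripper_width: 0.043
finger_force: 22.3
```

```bash
python3 - <<'E'
from h import *
im,c=snap("wrist","w5.png");o=ctrl.get_obs();R=o["ee_rot"];print(o["eef_pos"],o["contact_force"],np.arctan2(R[1,1],R[0,1])-np.pi/2)
C=np.array([.564,.0222]);u=np.array([.977,.2133])
g=.010
for d in (8,):
  p=C+u*(g-d/1e3);print(p)
  to([*p,.16],1.786)
hsv=cv2.cvtColor(im,cv2.COLOR_BGR2HSV);m=cv2.inRange(hsv,(50,120,40),(80,255,255))
for k in cv2.findContours(m,0,2)[0]:
  if cv2.contourArea(k)>200: print(cv2.approxPolyDP(k,4,True).reshape(-1,2).tolist())
E
```

```text
[ 0.50807429 -0.14685125  0.18446057] [ 0.55233113  0.09951801 -4.32157773] 0.21570246376949287
[0.565954  0.0226266]
t 9.2 d [-0.0929  0.1531  0.0245] roll 0.0
[[425, 173], [517, 174], [519, 164], [426, 163]]
[[233, 155], [242, 335], [313, 337], [320, 155]]
```

View pics/w5.png

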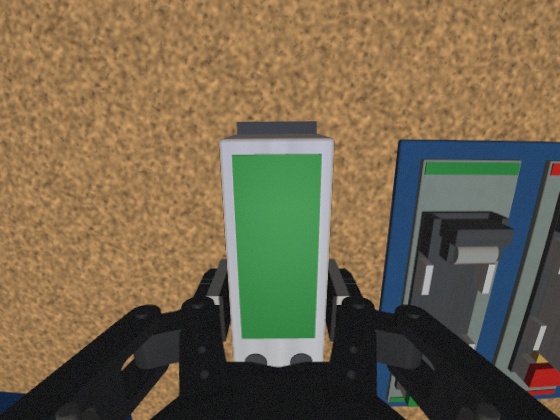

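The block is held level; its heel top edge is at row ~140, columns 222–332. The green roller is at (477,255), with guides at (428,279) and (489,279).

```bash
python3 - <<'E'
from h import *
o=ctrl.get_obs();u=np.array([.977,.2133]);v=np.array([-.2133,.977]);t=o["eef_pos"][:2]
for px,z in [([277,139],.1386),([277,122],.0985)]:
  w=onz("wrist",[px],z)[0][:2];print((w-t)@u,(w-t)@v)
for px,z in [([476.5,255],.0505),([428,279],.034),([489,279],.034)]:
  w=onz("wrist",[px],z)[0][:2];print(w@u,w@v)
E
```

```text
-0.06977355145094358 -0.0003917214359728631
-0.07582946715227065 -0.00044534101367245046
0.4844446430090891 -0.10084060602407337
0.5137997920477859 -0.12624296699324375
0.5146260266008764 -0.07262245680705223
```

```bash
python3 - <<'E'
from h import *
to([.5658,.0221,.185],1.786)
E
```

```text
t 9.2 d [-0.0925  0.1527 -0.0005] roll 0.0
```

>>> play_rows(
  increments="0.03 -0.018 0.03 -0.005 0; 0.03 -0.036 0.06 -0.005 0; 0.03 -0.054 0.09 -0.005 0; 0.03 -0.072 0.12 -0.005 0; 0.03 -0.086 0.142 -0.005 0; 0.03 -0.0925 0.1527 -0.001 0; 0.03 -0.0925 0.1527 0 0; 0.03 -0.0925 0.1527 0 0",
)

```text
t: 10.0
eef_pos: [0.5654, 0.0197, 0.1846]
ee_rot: [[-0.977, -0.212, -0.003], [-0.212, 0.977, -0.002], [0.003, -0.001, -1.0]]
contact_force: [-0.2, -0.2, -3.7]
gripper_width: 0.0436
finger_force: 22.3
```

```bash
python3 - <<'E'
from h import *
to([.5658,.0221,.149],1.786)
im,c=snap("wrist")
o=ctrl.get_obs();p=o["eef_pos"];u=np.array([.977,.2133]);v=np.array([-.2133,.977])
print(p,p[:2]@u,p[:2]@v)
im2,_=snap("side");cv2.imwrite("pics/s6.png",np.hstack([cv2.resize(im[80:340,150:410],(400,400)),cv2.resize(im2[110:230,180:330],(500,400))[:,:400]]))
E
```

```text
t 10.0 d [-0.001   0.0023  0.0356] roll -0.001
[0.56552382 0.01905477 0.18502639] 0.5565811574132961 -0.10200972197975168
```

View pics/s6.png

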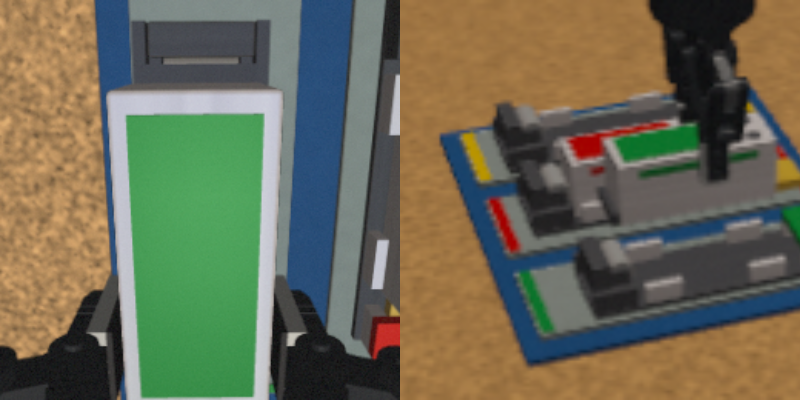

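The wrist crop shows the block over the cradle with the catch carriage just behind the heel (crop columns 132–270), well aligned sideways. The side crop confirms the block is level above the green dock.

>>> play_rows(
  increments="0.03 0 0 0 0; 0.03 0 0 0 0; 0.03 0 0 0 0",
)

```text
t: 10.4
eef_pos: [0.5665, 0.0209, 0.1861]
ee_rot: [[-0.977, -0.213, 0.0], [-0.213, 0.977, 0.0], [-0.0, 0.0, -1.0]]
contact_force: [-0.1, -0.5, -3.4]
gripper_width: 0.044
finger_force: 22.3
```

```bash
cat >> h.py <<'E'
def st():
    u=np.array([.977,.2133]);v=np.array([-.2133,.977]);o=ctrl.get_obs();p=o["eef_pos"];f=np.array(o["contact_force"])
    print("t",round(o["t"],2),"u",round(p[:2]@u,4),"v",round(p[:2]@v,4),"z",round(p[2],4),"Fu,Fv,Fz",round(f[:2]@u,1),round(f[:2]@v,1),round(f[2],1),"M",np.round(o["moment"],2))
E
python3 - <<'E'
from h import *
st()
c=ctrl.calibration("wrist");im,_=snap("wrist");g=cv2.cvtColor(im,cv2.COLOR_BGR2GRAY)
u=np.array([.977,.2133]);v=np.array([-.2133,.977])
# carriage side edges in a row crossing its top (z=.055): bounds between dark carriage and plate
for r in (98,104,110): print(r,g[r,225:345].tolist()[::2])
for r in (98,104,110):
  a=onz("wrist",[[200,r],[360,r]],.055,c)[:,:2]; print(a@v)
E
```

```text
t 10.4 u 0.5579 v -0.1004 z 0.1861 Fu,Fv,Fz -0.2 -0.5 -3.4 M [-0.05 -0.02  0.01]
98 [70, 70, 69, 67, 95, 73, 73, 75, 75, 45, 67, 72, 75, 76, 78, 75, 76, 76, 76, 75, 76, 75, 72, 74, 77, 74, 74, 76, 75, 73, 75, 75, 76, 76, 77, 75, 73, 77, 76, 74, 73, 74, 73, 74, 63, 55, 70, 75, 74, 80, 138, 135, 135, 134, 136, 136, 137, 132, 136, 98]
104 [71, 71, 75, 69, 101, 74, 71, 76, 74, 45, 61, 74, 73, 72, 73, 74, 73, 74, 73, 77, 74, 76, 75, 76, 72, 72, 75, 76, 73, 74, 75, 73, 75, 76, 75, 73, 76, 75, 75, 74, 76, 77, 73, 72, 59, 54, 76, 76, 73, 89, 136, 133, 137, 136, 137, 138, 135, 134, 135, 101]
110 [76, 70, 72, 73, 79, 86, 73, 72, 73, 48, 68, 74, 72, 69, 75, 70, 73, 74, 73, 71, 70, 73, 74, 74, 74, 76, 73, 73, 71, 76, 76, 70, 75, 75, 77, 75, 73, 71, 72, 74, 74, 76, 72, 72, 60, 60, 73, 73, 74, 97, 136, 137, 136, 135, 138, 132, 137, 133, 136, 80]
[-0.14939412 -0.04865483]
[-0.14963947 -0.04840129]
[-0.14988927 -0.04814309]
```

>>> play_rows(
  increments="0.03 0 0.0007 0.012 0; 0.03 0 0.0007 0.024 0; 0.03 0 0.0007 0.034 0; 0.03 0 0.0007 0.036 0; 0.03 0 0.0007 0.036 0",
)

```text
t: 10.95
eef_pos: [0.5659, 0.0221, 0.1489]
ee_rot: [[-0.977, -0.214, -0.002], [-0.214, 0.977, -0.0], [0.002, 0.0, -1.0]]
contact_force: [-0.7, 0.6, -5.1]
gripper_width: 0.0438
finger_force: 22.3
```

>>> play_rows(
  increments="0.03 0 0 0.001 0; 0.03 0 0 0.002 0; 0.03 0 0 0.003 0; 0.03 0 0 0.004 0; 0.03 0 0 0.004 0",
)

```text
t: 11.45
eef_pos: [0.5669, 0.022, 0.1465]
ee_rot: [[-0.977, -0.214, 0.001], [-0.214, 0.977, 0.0], [-0.001, -0.0, -1.0]]
contact_force: [1.0, -0.7, -0.9]
gripper_width: 0.0435
finger_force: 22.2
```

```bash
python3 -c "
from h import *
st()"
```

```text
t 11.45 u 0.5586 v -0.0994 z 0.1465 Fu,Fv,Fz 0.8 -0.9 -0.9 M [-0.06  0.14  0.04]
```

>>> play_rows(
  increments="0.03 -0.0003 0 0.001 0; 0.03 -0.0006 0 0.002 0; 0.03 -0.0008 0 0.003 0; 0.03 -0.001 0 0.004 0; 0.03 -0.0012 0 0.005 0; 0.03 -0.0014 0 0.006 0; 0.03 -0.0014 0 0.006 0",
)

```text
t: 12.15
eef_pos: [0.568, 0.0221, 0.1418]
ee_rot: [[-0.977, -0.213, 0.0], [-0.213, 0.977, 0.001], [-0.0, 0.001, -1.0]]
contact_force: [-4.4, -0.8, 14.8]
gripper_width: 0.0432
finger_force: 23.8
```

```bash
python3 -c "
from h import *
st()
im,c=snap('side');o=ctrl.get_obs()
for th in(0,.05,.1,.15):print(th,pred('side',o['eef_pos'],.215,th,gx=.01,tcp0=.0959).round(1).tolist())
im2,_=snap('wrist')
cv2.imwrite('pics/s7.png',np.hstack([cv2.resize(im2[80:340,150:410],(400,400)),cv2.resize(im[120:220,210:310],(400,400),interpolation=2)]))"
```

```text
t 12.15 u 0.5597 v -0.0996 z 0.1418 Fu,Fv,Fz -4.5 0.1 14.8 M [-0.34  1.09  0.1 ]
0 [[288.5, 157.2], [294.4, 166.1], [298.0, 170.8], [302.1, 176.9], [242.8, 165.4]]
0.05 [[288.6, 158.0], [294.6, 166.9], [297.4, 172.1], [301.4, 178.3], [242.9, 164.2]]
0.1 [[288.7, 158.8], [294.6, 167.7], [296.6, 173.4], [300.7, 179.5], [243.1, 163.0]]
0.15 [[288.8, 159.7], [294.7, 168.6], [295.9, 174.6], [299.9, 180.8], [243.4, 161.7]]
```

View pics/s7.png

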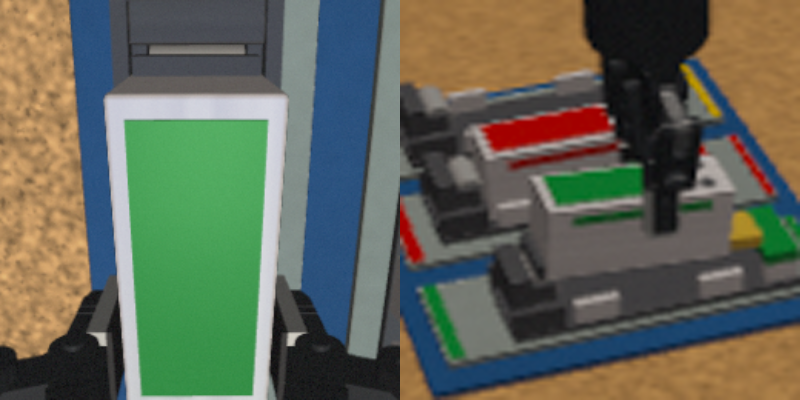

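The tilt is starting (about 0.08 rad), but the tongue tip is above the front edge of the bridge. I'll lift, move back 12 mm, and continue the tilt with the heel on top of the carriage.

>>> play_rows(
  increments="0.03 0 0 -0.005 0; 0.03 0 0 -0.01 0; 0.03 0 0 -0.012 0; 0.03 0.004 0 -0.012 0; 0.03 0.008 0 -0.012 0; 0.03 0.012 0 -0.012 0; 0.03 0.012 0 -0.012 0; 0.03 0.012 0 -0.012 0",
  newtons=20,
)

```text
t: 13.05
eef_pos: [0.5559, 0.0199, 0.1518]
ee_rot: [[-0.977, -0.214, -0.0], [-0.214, 0.977, 0.0], [-0.0, 0.0, -1.0]]
contact_force: [0.4, 0.2, -3.7]
gripper_width: 0.0438
finger_force: 21.6
```

```bash
python3 -c "
from h import *
st()"
```

```text
t 13.05 u 0.5473 v -0.0991 z 0.1518 Fu,Fv,Fz 0.4 0.1 -3.7 M [ 0.05 -0.05 -0.03]
```

>>> play_rows(
  increments="0.03 0 0 0.002 0; 0.03 0 0 0.004 0; 0.03 0 0 0.006 0; 0.03 0 0 0.008 0; 0.03 0 0 0.01 0; 0.03 -0.0005 0 0.012 0; 0.03 -0.001 0 0.0135 0; 0.03 -0.001 0 0.015 0",
)

```text
t: 13.85
eef_pos: [0.5589, 0.0205, 0.1378]
ee_rot: [[-0.977, -0.214, 0.005], [-0.214, 0.977, 0.001], [-0.005, -0.0, -1.0]]
contact_force: [4.7, 1.5, 2.1]
gripper_width: 0.0439
finger_force: 22.6
```

```bash
python3 -c "
from h import *
st()"
```

```text
t 13.85 u 0.5504 v -0.0992 z 0.1378 Fu,Fv,Fz 5.0 0.5 2.1 M [ 0.16 -0.88  0.01]
```

```bash
cat >> h.py <<'E'
def tile(im,near):
    hsv=cv2.cvtColor(im,cv2.COLOR_BGR2HSV);m=cv2.inRange(hsv,(50,120,40),(80,255,255))
    ks=[k for k in cv2.findContours(m,0,2)[0] if cv2.contourArea(k)>60]
    return min(ks,key=lambda k:-cv2.pointPolygonTest(k,near,True))
def bp(tcp,yaw,th,pts,g=.010,pz=.041,tcp0=.0959):
    u=np.array([np.cos(yaw),np.sin(yaw),0]);v=np.array([-u[1],u[0],0]);k=np.array([0,0,1.])
    pv=np.array([tcp[0],tcp[1],tcp[2]-tcp0+pz])
    return [pv+u*((x-g)*np.cos(th)+(z-pz)*np.sin(th))+k*((z-pz)*np.cos(th)-(x-g)*np.sin(th))+v*y for x,y,z in pts]
def yellow(im,box):
    x0,y0,x1,y1=box;hsv=cv2.cvtColor(im[y0:y1,x0:x1],cv2.COLOR_BGR2HSV);m=cv2.inRange(hsv,(18,110,80),(34,255,255))
    return [(np.array(cv2.boundingRect(k))+[x0,y0,0,0]).tolist()+[cv2.contourArea(k)] for k in cv2.findContours(m,0,2)[0] if cv2.contourArea(k)>6]
E
cat > tilt.py <<'E'
from h import *
st()
im,c=snap("wrist");o=ctrl.get_obs();p=o["eef_pos"]
k=tile(im,(278,200));top=k.reshape(-1,2);y0=top[:,1].min();r=[q for q in top if q[1]<=y0+3];xs=[q[0] for q in r]
print("wrist heel edge row",y0,"x",min(xs),max(xs))
s,_=snap("side");print("side yellow",yellow(s,(270,150,330,200)))
for th in np.arange(-.05,.36,.05):
  w=proj("wrist",bp(p,.215,th,[(-.053,.0145,.05),(-.053,-.0145,.05)]),c)
  q=proj("side",bp(p,.215,th,[(.084,.015,.008),(.084,-.015,.008),(.062,-.015,.008)]))
  print(round(th,2),w.round(0).tolist(),q.round(1).tolist())
E
python3 tilt.py
python3 - <<'E'
from h import *
s=cv2.imread("pics/s7.png")
# ref: previous contact picture wrist crop -> tile heel row
m=cv2.inRange(cv2.cvtColor(s,cv2.COLOR_BGR2HSV),(50,120,40),(80,255,255))[:, :400]
ys,xs=np.nonzero(m);print(ys.min()*260/400+80)
E
```

```text
t 13.85 u 0.5504 v -0.0992 z 0.1378 Fu,Fv,Fz 5.0 0.5 2.1 M [ 0.16 -0.88  0.01]
wrist heel edge row 166 x 229 325
side yellow [[288, 178, 8, 8, 38.0]]
-0.05 [[315.0, 155.0], [241.0, 155.0]] [[295.2, 171.4], [299.2, 177.6], [291.1, 179.5]]
0.0 [[316.0, 157.0], [240.0, 157.0]] [[294.6, 172.7], [298.6, 178.9], [290.5, 180.5]]
0.05 [[317.0, 159.0], [239.0, 159.0]] [[293.9, 174.0], [298.0, 180.2], [289.8, 181.4]]
0.1 [[318.0, 162.0], [238.0, 162.0]] [[293.2, 175.3], [297.2, 181.5], [289.1, 182.3]]
0.15 [[319.0, 166.0], [237.0, 166.0]] [[292.5, 176.5], [296.4, 182.8], [288.4, 183.3]]
0.2 [[320.0, 170.0], [236.0, 170.0]] [[291.6, 177.8], [295.6, 184.0], [287.6, 184.1]]
0.25 [[321.0, 175.0], [235.0, 175.0]] [[290.7, 179.0], [294.7, 185.2], [286.8, 185.0]]
0.3 [[322.0, 180.0], [234.0, 180.0]] [[289.8, 180.1], [293.7, 186.4], [285.9, 185.8]]
0.35 [[324.0, 186.0], [233.0, 186.0]] [[288.8, 181.3], [292.7, 187.6], [285.1, 186.6]]
158.65
```

>>> play_rows(
  increments="0.03 0 0 0 0; 0.03 0 0 0 0; 0.03 0 0 0 0; 0.03 0 0 0 0",
)

```text
t: 14.35
eef_pos: [0.5586, 0.0204, 0.1376]
ee_rot: [[-0.977, -0.214, 0.004], [-0.214, 0.977, 0.0], [-0.004, -0.0, -1.0]]
contact_force: [4.3, 1.2, 2.2]
gripper_width: 0.0438
finger_force: 22.5
```

```bash
python3 tilt.py | head -3; python3 - <<'E'
from h import *
# other references: pixel size of yellow tongue etc. Tip via side ray at guess planes
s,_=snap("side");ks=yellow(s,(270,150,330,200));print(ks)
u=np.array([.977,.2133]);v=np.array([-.2133,.977])
hsv=cv2.cvtColor(s[150:200,270:330],cv2.COLOR_BGR2HSV);m=cv2.inRange(hsv,(18,110,80),(34,255,255));ys,xs=np.nonzero(m);
i=np.argmax(xs+0.0*ys);print("pts",sorted(zip((xs+270).tolist(),(ys+150).tolist()))[-6:], "lowest",max(zip((ys+150).tolist(),(xs+270).tolist())))
# ray / plane v = tongue -v side (v=-.0996-.015)
for px in([296,184],[295,185.5]):
  o,d=ray("side",[px]);d=d[0];t=(-.1146-o[:2]@v)/(d[:2]@v);P=o+d*t;print(px,"u",P[:2]@u,"z",P[2])
E
```

```text
t 14.35 u 0.5501 v -0.0992 z 0.1376 Fu,Fv,Fz 4.5 0.3 2.2 M [ 0.2  -0.84  0.03]
wrist heel edge row 166 x 229 326
side yellow [[288, 178, 8, 8, 38.0]]
[[288, 178, 8, 8, 38.0]]
pts [(294, 181), (294, 182), (294, 183), (294, 184), (294, 185), (295, 183)] lowest (185, 294)
[296, 184] u 0.617436070198613 z 0.035704367472834564
[295, 185.5] u 0.6147846524776959 z 0.031626013080344406
```

```bash
python3 - <<'E'
from h import *
s,c=snap("side");U=np.array([.977,.2133,0]);V=np.array([-.2133,.977,0]);K=np.array([0,0,1.])
hsv=cv2.cvtColor(s,cv2.COLOR_BGR2HSV);m=cv2.inRange(hsv,(50,100,30),(80,255,255))
for k in cv2.findContours(m,0,2)[0]:
  if cv2.contourArea(k)>15:print(cv2.boundingRect(k),cv2.approxPolyDP(k,1.5,True).reshape(-1,2).tolist())
for n,(a,b,z) in dict(bfront_near=(72,-27,.041),bfront_far=(72,27,.041),bback_near=(95,-27,.041),bback_far=(95,27,.041),bfront_near_low=(72,-27,.02)).items():
  print(n,proj("side",[U*(.5555+a/1e3)+V*(-.0997+b/1e3)+K*z])[0].round(1))
p=ctrl.get_obs()["eef_pos"]
for th in(.15,.2,.25):print(th,proj("side",bp(p,.215,th,[(-.053,-.0165,.05),(.026,-.0165,.05),(.026,.0165,.05),(-.053,.0165,.05)])).round(1).tolist())
E
```

```text
(216, 191, 10, 19) [[218, 191], [216, 194], [224, 209], [225, 207]]
(295, 171, 24, 20) [[295, 172], [301, 185], [308, 184], [309, 179], [318, 189], [308, 174], [306, 174], [306, 177], [301, 171]]
(243, 162, 25, 9) [[267, 168], [266, 162], [263, 164], [243, 164], [246, 170]]
(172, 42, 7, 5) [[178, 44], [176, 42], [172, 45], [176, 46]]
bfront_near [301.4 184.1]
bfront_far [294.2 173. ]
bback_near [309.9 182.5]
bback_far [302.4 171.4]
bfront_near_low [301.2 190.9]
0.15 [[246.6, 171.8], [277.4, 170.1], [273.3, 163.3], [243.0, 164.8]]
0.2 [[247.0, 170.6], [277.5, 170.4], [273.4, 163.6], [243.4, 163.7]]
0.25 [[247.4, 169.5], [277.6, 170.7], [273.5, 163.9], [243.8, 162.6]]
```

>>> play_rows(
  increments="0.03 0 0 -0.002 0; 0.03 0 0 -0.003 0; 0.03 -0.002 0 -0.003 0; 0.03 -0.004 0 -0.003 0; 0.03 -0.005 0 -0.003 0; 0.03 -0.005 0 -0.003 0",
)

```text
t: 15.15
eef_pos: [0.5618, 0.0212, 0.1396]
ee_rot: [[-0.977, -0.214, -0.001], [-0.214, 0.977, -0.0], [0.001, 0.0, -1.0]]
contact_force: [-0.3, -0.4, -3.8]
gripper_width: 0.0437
finger_force: 21.8
```

```bash
python3 tilt.py | head -3
```

```text
t 15.15 u 0.5534 v -0.0991 z 0.1396 Fu,Fv,Fz -0.4 -0.4 -3.8 M [ 0.03 -0.06  0.03]
wrist heel edge row 166 x 229 325
side yellow [[289, 177, 8, 8, 38.0]]
```

>>> play_rows(
  increments="0.03 0 0 0.001 0; 0.03 0 0 0.002 0; 0.03 0 0 0.003 0; 0.03 0 0 0.003 0",
)

```text
t: 15.65
eef_pos: [0.5619, 0.0212, 0.1371]
ee_rot: [[-0.977, -0.214, -0.0], [-0.214, 0.977, 0.0], [0.0, 0.0, -1.0]]
contact_force: [0.6, 0.1, -1.1]
gripper_width: 0.0435
finger_force: 22.1
```

```bash
python3 tilt.py | head -3
```

```text
t 15.65 u 0.5535 v -0.0991 z 0.1371 Fu,Fv,Fz 0.6 -0.0 -1.1 M [-0.05  0.17  0.  ]
wrist heel edge row 166 x 229 326
side yellow [[289, 177, 8, 9, 37.5]]
```

>>> play_rows(
  increments="0.03 -0.0005 0 0.001 0; 0.03 -0.001 0 0.002 0; 0.03 -0.0015 0 0.003 0; 0.03 -0.002 0 0.004 0; 0.03 -0.002 0 0.005 0; 0.03 -0.002 0 0.006 0; 0.03 -0.002 0 0.006 0",
)

```text
t: 16.45
eef_pos: [0.5641, 0.0216, 0.1319]
ee_rot: [[-0.977, -0.214, 0.0], [-0.214, 0.977, 0.001], [-0.0, 0.001, -1.0]]
contact_force: [-1.8, -0.6, 6.5]
gripper_width: 0.0436
finger_force: 23.2
```

```bash
python3 tilt.py
```

```text
t 16.45 u 0.5558 v -0.0992 z 0.1319 Fu,Fv,Fz -1.9 -0.2 6.5 M [-0.04  0.92 -0.  ]
wrist heel edge row 171 x 228 327
side yellow [[289, 180, 7, 7, 25.0]]
-0.05 [[315.0, 155.0], [241.0, 155.0]] [[297.1, 172.9], [301.1, 179.0], [293.0, 181.0]]
0.0 [[316.0, 157.0], [240.0, 157.0]] [[296.5, 174.2], [300.5, 180.4], [292.4, 181.9]]
0.05 [[317.0, 159.0], [239.0, 159.0]] [[295.8, 175.5], [299.9, 181.7], [291.8, 182.9]]
0.1 [[318.0, 162.0], [238.0, 162.0]] [[295.1, 176.8], [299.1, 183.0], [291.1, 183.8]]
0.15 [[319.0, 166.0], [237.0, 166.0]] [[294.3, 178.0], [298.3, 184.2], [290.4, 184.7]]
0.2 [[320.0, 170.0], [236.0, 170.0]] [[293.5, 179.2], [297.5, 185.5], [289.6, 185.6]]
0.25 [[321.0, 175.0], [235.0, 175.0]] [[292.6, 180.4], [296.6, 186.7], [288.8, 186.5]]
0.3 [[322.0, 180.0], [234.0, 180.0]] [[291.7, 181.6], [295.6, 187.8], [287.9, 187.3]]
0.35 [[323.0, 186.0], [233.0, 186.0]] [[290.7, 182.7], [294.6, 189.0], [287.0, 188.1]]
```

>>> play_rows(
  increments="0.03 0 0 -0.002 0; 0.03 0 0 -0.003 0; 0.03 -0.002 0 -0.003 0; 0.03 -0.004 0 -0.003 0; 0.03 -0.006 0 -0.003 0; 0.03 -0.008 0 -0.003 0; 0.03 -0.008 0 -0.003 0",
  newtons=30,
)

```text
t: 17.25
eef_pos: [0.5721, 0.0235, 0.1338]
ee_rot: [[-0.977, -0.214, 0.0], [-0.214, 0.977, 0.0], [-0.0, -0.0, -1.0]]
contact_force: [0.1, -0.0, -3.4]
gripper_width: 0.0437
finger_force: 31.1
```

```bash
python3 tilt.py|head -3
```

```text
t 17.25 u 0.5639 v -0.0991 z 0.1338 Fu,Fv,Fz 0.1 -0.1 -3.4 M [ 0.02 -0.06  0.02]
wrist heel edge row 171 x 228 327
side yellow [[292, 179, 7, 9, 32.5]]
```

>>> play_rows(
  increments="0.03 -0.002 0 0 0; 0.03 -0.004 0 0 0; 0.03 -0.006 0 0 0; 0.03 -0.008 0 0 0; 0.03 -0.008 0 0 0",
)

```text
t: 17.85
eef_pos: [0.5799, 0.0252, 0.134]
ee_rot: [[-0.977, -0.214, 0.001], [-0.214, 0.977, 0.0], [-0.001, 0.0, -1.0]]
contact_force: [0.3, 0.8, -2.9]
gripper_width: 0.0435
finger_force: 31.1
```

```bash
python3 tilt.py|head -3
```

```text
t 17.85 u 0.572 v -0.0991 z 0.134 Fu,Fv,Fz 0.5 0.7 -2.9 M [ 0.02 -0.1  -0.  ]
wrist heel edge row 171 x 228 327
side yellow [[294, 179, 7, 8, 24.5]]
```

>>> play_rows(
  increments="0.03 -0.0015 0 0 0; 0.03 -0.003 0 0.0003 0; 0.03 -0.0045 0 0.0005 0; 0.03 -0.006 0 0.001 0; 0.03 -0.007 0 0.001 0; 0.03 -0.007 0 0.001 0",
)

```text
t: 18.55
eef_pos: [0.5864, 0.0266, 0.1328]
ee_rot: [[-0.977, -0.214, 0.0], [-0.214, 0.977, 0.0], [-0.0, 0.0, -1.0]]
contact_force: [0.3, -0.1, -4.5]
gripper_width: 0.0433
finger_force: 31.0
```

```bash
python3 tilt.py|head -3
```

```text
t 18.55 u 0.5786 v -0.0991 z 0.1328 Fu,Fv,Fz 0.2 -0.2 -4.5 M [ 0.01 -0.01  0.04]
wrist heel edge row 170 x 228 327
side yellow [[297, 181, 4, 6, 10.0]]
```

>>> play_rows(
  increments="0.03 -0.001 0 0 0; 0.03 -0.002 0 0 0; 0.03 -0.003 0 0 0; 0.03 -0.003 0 0 0",
  newtons=20,
)

```text
t: 19.05
eef_pos: [0.5874, 0.0267, 0.1324]
ee_rot: [[-0.977, -0.213, -0.005], [-0.213, 0.977, -0.0], [0.005, 0.001, -1.0]]
contact_force: [-4.9, -2.3, -0.8]
gripper_width: 0.0433
finger_force: 31.3
```

```bash
python3 tilt.py|head -3
```

```text
t 19.05 u 0.5796 v -0.0992 z 0.1324 Fu,Fv,Fz -5.3 -1.2 -0.8 M [-0.2   1.08 -0.02]
wrist heel edge row 170 x 228 327
side yellow [[297, 182, 4, 5, 8.5]]
```

>>> play_rows(
  increments="0.03 0.001 0 0.002 0; 0.03 0.001 0 0.004 0; 0.03 0.001 0 0.006 0; 0.03 0.001 0 0.007 0; 0.03 0.001 0 0.007 0",
)

```text
t: 19.65
eef_pos: [0.5855, 0.026, 0.1279]
ee_rot: [[-0.977, -0.213, -0.008], [-0.213, 0.977, 0.001], [0.007, 0.002, -1.0]]
contact_force: [-14.9, -1.4, 19.1]
gripper_width: 0.0434
finger_force: 33.9
```

```bash
python3 tilt.py|head -3
```

```text
t 19.65 u 0.5776 v -0.0995 z 0.1279 Fu,Fv,Fz -14.9 1.9 19.1 M [-0.19  2.79  0.1 ]
wrist heel edge row 164 x 229 326
side yellow [[297, 182, 4, 6, 11.5]]
```

>>> play_rows(
  increments="0.044 0 0 -0.002 0; 0.05 0 0 -0.003 0; 0.06 0 0 -0.003 0; 0.085 0 0 -0.003 0; 0.085 0 0 -0.003 0; 0.085 0 0 -0.003 0; 0.085 0 0 -0.003 0",
)

```text
t: 20.45
eef_pos: [0.5884, 0.027, 0.1288]
ee_rot: [[-0.977, -0.214, 0.0], [-0.214, 0.977, 0.0], [-0.0, -0.0, -1.0]]
contact_force: [-0.6, 0.0, -0.8]
gripper_width: 0.0851
finger_force: 0.0
```

>>> play_rows(
  increments="0.085 0 0 -0.03 0; 0.085 0 0 -0.07 0; 0.085 0.02 0 -0.1 0; 0.085 0.05 0 -0.1 0; 0.02 0.055 0 -0.1 0; 0.02 0.055 0 -0.1 0; 0 0.055 0 -0.1 0; 0 0.055 0 -0.1 0",
)

```text
t: 21.25
eef_pos: [0.5353, 0.0156, 0.2285]
ee_rot: [[-0.977, -0.214, -0.0], [-0.214, 0.977, -0.0], [0.0, -0.0, -1.0]]
contact_force: [0.9, -0.6, 0.0]
gripper_width: 0.0276
finger_force: 0.0
```

```bash
cat > chk.py <<'E'
from h import *
st();o=ctrl.get_obs();print("w",o["gripper_width"])
s,_=snap("side");print("side yellow",yellow(s,(270,150,330,200)))
k=tile(s,(262,178));print("tile side",cv2.approxPolyDP(k,1.5,True).reshape(-1,2).tolist())
U=np.array([.977,.2133,0]);V=np.array([-.2133,.977,0]);K=np.array([0,0,1.])
im,c=snap("wrist");k=tile(im,(278,200));print("wrist tile",cv2.approxPolyDP(k,3,True).reshape(-1,2).tolist())
for th in(0,.05,.1,.15,.2):
  tip=U*(.5555+.0845)+V*-.0995+K*.020
  def P(x,y,z): a=.084-x; return tip-U*(a*np.cos(th)-z*np.sin(th))+K*(a*np.sin(th)+z*np.cos(th))+V*y
  pts=[P(x,y,.05) for x,y in((-.053,-.0165),(.026,-.0165),(.026,.0165),(-.053,.0165))]
  print(th,proj("side",pts).round(1).tolist(),proj("wrist",pts,c).round(0).tolist())
E
python3 chk.py
```

```text
t 21.25 u 0.5263 v -0.0989 z 0.2285 Fu,Fv,Fz 0.8 -0.8 0.0 M [-0.   -0.01 -0.04]
w 0.02763703942027801
side yellow [[297, 182, 4, 6, 10.5], [275, 158, 4, 6, 10.5]]
tile side [[254, 165], [257, 171], [286, 170], [283, 165]]
wrist tile [[254, 217], [258, 303], [296, 303], [300, 217]]
0 [[252.6, 181.4], [283.1, 175.6], [278.9, 168.8], [249.0, 174.3]] [[256.0, 192.0], [258.0, 282.0], [297.0, 282.0], [299.0, 192.0]]
0.05 [[253.6, 178.9], [284.1, 174.5], [279.8, 167.7], [249.9, 171.9]] [[255.0, 197.0], [258.0, 286.0], [297.0, 286.0], [299.0, 197.0]]
0.1 [[254.7, 176.4], [285.1, 173.4], [280.8, 166.6], [251.0, 169.4]] [[255.0, 204.0], [258.0, 291.0], [297.0, 291.0], [300.0, 204.0]]
0.15 [[255.9, 174.0], [286.2, 172.3], [281.9, 165.5], [252.2, 167.0]] [[254.0, 210.0], [258.0, 296.0], [297.0, 296.0], [300.0, 210.0]]
0.2 [[257.3, 171.5], [287.3, 171.3], [283.0, 164.5], [253.5, 164.6]] [[254.0, 218.0], [257.0, 300.0], [297.0, 300.0], [301.0, 218.0]]
```

The block rests at about 0.2 rad, with its tongue fully under the bridge and its heel on the roller. Next I press the heel down with closed fingers.

>>> play_rows(
  increments="0 0.009 0 0 0; 0 0.009 0 0.02 0; 0 0.009 0 0.04 0; 0 0.009 0 0.052 0; 0 0.009 0 0.056 0; 0 0.009 0 0.058 0; 0 0.009 0 0.06 0; 0 0.009 0 0.06 0",
  newtons=40,
)

```text
t: 22.15
eef_pos: [0.5261, 0.0133, 0.1693]
ee_rot: [[-0.977, -0.214, 0.001], [-0.214, 0.977, 0.0], [-0.001, 0.0, -1.0]]
contact_force: [0.8, -0.2, -0.3]
gripper_width: 0.0002
finger_force: 0.0
```

>>> play_rows(
  increments="0 0 0 0.003 0; 0 0 0 0.006 0; 0 0 0 0.009 0; 0 0 0 0.012 0; 0 0 0 0.014 0; 0 0 0 0.016 0",
)

```text
t: 22.75
eef_pos: [0.5258, 0.0134, 0.1526]
ee_rot: [[-0.977, -0.214, 0.0], [-0.214, 0.977, 0.0], [-0.0, 0.0, -1.0]]
contact_force: [-0.5, -0.1, -0.1]
gripper_width: -0.0001
finger_force: 0.0
```

```bash
python3 -c "
from h import *
st();print(ctrl.get_obs()['gripper_width'])"
```

```text
t 22.75 u 0.5165 v -0.0991 z 0.1526 Fu,Fv,Fz -0.6 -0.0 -0.1 M [ 0.01  0.08 -0.05]
-0.00014596210363727373
```

```bash
python3 chk.py
```

```text
t 22.75 u 0.5165 v -0.0991 z 0.1526 Fu,Fv,Fz -0.6 -0.0 -0.1 M [ 0.01  0.08 -0.05]
w -0.00014596210363727373
side yellow [[296, 180, 5, 9, 17.5], [275, 158, 4, 8, 16.5]]
tile side [[283, 173], [280, 169], [260, 172], [257, 175], [250, 174], [254, 180]]
wrist tile [[246, 245], [248, 279], [254, 266], [263, 266], [265, 256], [290, 256], [292, 266], [300, 266], [306, 272], [307, 245]]
0 [[252.6, 181.4], [283.1, 175.6], [278.9, 168.8], [249.0, 174.3]] [[247.0, 241.0], [251.0, 357.0], [303.0, 357.0], [307.0, 242.0]]
0.05 [[253.6, 178.9], [284.1, 174.5], [279.8, 167.7], [249.9, 171.9]] [[246.0, 251.0], [251.0, 364.0], [304.0, 364.0], [308.0, 251.0]]
0.1 [[254.7, 176.4], [285.1, 173.4], [280.8, 166.6], [251.0, 169.4]] [[245.0, 262.0], [251.0, 371.0], [304.0, 371.0], [310.0, 262.0]]
0.15 [[255.9, 174.0], [286.2, 172.3], [281.9, 165.5], [252.2, 167.0]] [[244.0, 274.0], [250.0, 377.0], [304.0, 378.0], [311.0, 274.0]]
0.2 [[257.3, 171.5], [287.3, 171.3], [283.0, 164.5], [253.5, 164.6]] [[242.0, 287.0], [250.0, 384.0], [304.0, 384.0], [312.0, 287.0]]
```

>>> play_rows(
  increments="0 0 0 0.003 0; 0 0 0 0.006 0; 0 0 0 0.008 0; 0 0 0 0.009 0; 0 0 0 0.01 0; 0 0 0 0.01 0",
)

```text
t: 23.45
eef_pos: [0.5258, 0.0133, 0.1429]
ee_rot: [[-0.977, -0.214, 0.0], [-0.214, 0.977, 0.0], [-0.0, 0.0, -1.0]]
contact_force: [0.4, 0.0, -0.3]
gripper_width: 0.0002
finger_force: 0.0
```

```bash
python3 chk.py | head -7
```

```text
t 23.45 u 0.5166 v -0.0991 z 0.1429 Fu,Fv,Fz 0.4 -0.1 -0.3 M [-0.02 -0.   -0.03]
w 0.0002468767237041543
side yellow [[296, 180, 5, 9, 17.5], [275, 158, 4, 8, 16.5]]
tile side [[283, 173], [280, 169], [260, 172], [261, 175], [258, 178], [252, 178], [254, 180]]
wrist tile [[245, 251], [246, 287], [249, 271], [254, 266], [263, 266], [265, 256], [290, 256], [292, 266], [306, 271], [308, 282], [309, 251]]
0 [[252.6, 181.4], [283.1, 175.6], [278.9, 168.8], [249.0, 174.3]] [[245.0, 248.0], [250.0, 368.0], [305.0, 369.0], [309.0, 248.0]]
0.05 [[253.6, 178.9], [284.1, 174.5], [279.8, 167.7], [249.9, 171.9]] [[244.0, 258.0], [250.0, 376.0], [305.0, 376.0], [311.0, 259.0]]
```

>>> play_rows(
  increments="0 0 0 0.001 0; 0 0 0 0.002 0; 0 0 0 0.003 0; 0 0 0 0.004 0; 0 0 0 0.004 0",
)

```text
t: 24.05
eef_pos: [0.526, 0.0132, 0.1426]
ee_rot: [[-0.977, -0.213, -0.001], [-0.213, 0.977, 0.002], [0.0, 0.002, -1.0]]
contact_force: [-9.8, 0.8, 29.4]
gripper_width: 0.0
finger_force: 14.6
```

```bash
python3 chk.py | head -7
```

```text
t 24.05 u 0.5167 v -0.0994 z 0.1426 Fu,Fv,Fz -9.5 2.9 29.4 M [0.07 2.2  0.01]
w 2.4641707207735763e-05
side yellow [[296, 180, 5, 9, 17.5], [275, 158, 4, 8, 16.5]]
tile side [[283, 174], [280, 169], [261, 172], [259, 177], [252, 178], [254, 180]]
wrist tile [[245, 251], [246, 286], [249, 271], [254, 266], [263, 266], [265, 256], [290, 256], [292, 267], [303, 268], [308, 282], [309, 251]]
0 [[252.6, 181.4], [283.1, 175.6], [278.9, 168.8], [249.0, 174.3]] [[245.0, 248.0], [250.0, 369.0], [305.0, 369.0], [309.0, 248.0]]
0.05 [[253.6, 178.9], [284.1, 174.5], [279.8, 167.7], [249.9, 171.9]] [[244.0, 259.0], [250.0, 376.0], [305.0, 376.0], [311.0, 258.0]]
```

>>> play_rows(
  increments="0 0 0 -0.01 0; 0 0 0 -0.04 0; 0 0 0 -0.08 0; 0 0 0 -0.12 0; 0 0.03 0 -0.15 0; 0 0.03 0 -0.15 0; 0 0.03 0 -0.15 0",
)

```text
t: 24.85
eef_pos: [0.4964, 0.0069, 0.2893]
ee_rot: [[-0.977, -0.214, 0.002], [-0.214, 0.977, 0.001], [-0.002, 0.001, -1.0]]
contact_force: [-0.3, 0.0, -0.1]
gripper_width: -0.0002
finger_force: 0.0
```

```bash
python3 chk.py | head -7; python3 - <<'E'
from h import *
im,c=snap("wrist");U=np.array([.977,.2133]);V=np.array([-.2133,.977])
hsv=cv2.cvtColor(im,cv2.COLOR_BGR2HSV)
g=cv2.inRange(hsv,(0,0,110),(180,45,255))
for k in cv2.findContours(g,0,2)[0]:
  if cv2.contourArea(k)<40: continue
  r=cv2.boundingRect(k);w=onz("wrist",[[r[0]+r[2]/2,r[1]+r[3]/2]],.0505,c)[0];print(r,(w[:2]@U).round(4),(w[:2]@V).round(4))
m=cv2.inRange(hsv,(50,120,40),(80,255,255));k=tile(im,(278,220));b=cv2.boundingRect(k);W=onz("wrist",[[b[0],b[1]],[b[0]+b[2],b[1]],[b[0],b[1]+b[3]],[b[0]+b[2],b[1]+b[3]]],.07,c)
print(b,(W[:,:2]@U).round(4),(W[:,:2]@V).round(4))
print(proj("wrist",[[*(U*(.5555-.071)+V*(-.0995+y)),.0515] for y in(-.016,.016)],c))
E
```

```text
t 24.85 u 0.4865 v -0.0991 z 0.2893 Fu,Fv,Fz -0.3 0.1 -0.1 M [-0.04  0.05  0.06]
w -0.00021535170512618928
side yellow [[296, 180, 5, 9, 17.5], [275, 158, 4, 8, 16.5]]
tile side [[283, 173], [280, 169], [250, 174], [254, 180]]
wrist tile [[261, 219], [262, 266], [265, 256], [290, 256], [292, 266], [293, 220]]
0 [[252.6, 181.4], [283.1, 175.6], [278.9, 168.8], [249.0, 174.3]] [[261.0, 217.0], [262.0, 286.0], [292.0, 286.0], [293.0, 217.0]]
0.05 [[253.6, 178.9], [284.1, 174.5], [279.8, 167.7], [249.9, 171.9]] [[260.0, 222.0], [262.0, 290.0], [292.0, 290.0], [294.0, 222.0]]
(6, 374, 22, 20) 0.7547 -0.4642
(375, 311, 21, 11) 0.635 0.0318
(432, 259, 9, 22) 0.5726 0.0843
(352, 259, 7, 22) 0.5719 -0.0102
(366, 194, 54, 106) 0.5435 0.0297
(442, 193, 10, 25) 0.4954 0.0833
(357, 191, 8, 26) 0.494 -0.0105
(467, 175, 34, 121) 0.5302 0.1323
(377, 173, 35, 18) 0.4702 0.0228
(413, 130, 98, 196) 0.5212 0.1049
(335, 129, 84, 176) 0.5084 0.0081
(246, 129, 75, 170) 0.5051 -0.0927
(261, 220, 33, 47) [0.5054 0.5054 0.5579 0.5579] [-0.1157 -0.0825 -0.1165 -0.0816]
[[261.78465454 195.42235629]
 [292.42205636 195.43793034]]
```

```bash
python3 - <<'E'
from h import *
im,c=snap("wrist");g=cv2.cvtColor(im,cv2.COLOR_BGR2GRAY)
print("green",list(zip(range(160,224,2),g[160:224:2,274:281].mean(1).astype(int).tolist())))
print("red",list(zip(range(160,224,2),g[160:224:2,391:398].mean(1).astype(int).tolist())))
U=np.array([.977,.2133]);V=np.array([-.2133,.977])
for x in(-.060,-.061,-.066,-.071,-.081): print(x,[proj("wrist",[[*(U*(.556+x)+V*-.0995),z]],c)[0][1].round(1) for z in(.0515,.0415,.07,.03)])
E
```

```text
green [(160, 141), (162, 141), (164, 141), (166, 140), (168, 107), (170, 75), (172, 59), (174, 36), (176, 57), (178, 76), (180, 78), (182, 79), (184, 75), (186, 76), (188, 77), (190, 113), (192, 142), (194, 156), (196, 161), (198, 160), (200, 158), (202, 154), (204, 116), (206, 90), (208, 90), (210, 90), (212, 85), (214, 184), (216, 208), (218, 208), (220, 128), (222, 137)]
red [(160, 75), (162, 76), (164, 78), (166, 78), (168, 74), (170, 74), (172, 89), (174, 131), (176, 150), (178, 156), (180, 159), (182, 159), (184, 158), (186, 146), (188, 115), (190, 91), (192, 90), (194, 89), (196, 188), (198, 203), (200, 187), (202, 98), (204, 99), (206, 100), (208, 100), (210, 99), (212, 100), (214, 100), (216, 101), (218, 98), (220, 99), (222, 99)]
-0.06 [np.float64(206.3), np.float64(203.8), np.float64(211.3), np.float64(201.1)]
-0.061 [np.float64(205.4), np.float64(202.9), np.float64(210.3), np.float64(200.2)]
-0.066 [np.float64(200.8), np.float64(198.4), np.float64(205.5), np.float64(195.9)]
-0.071 [np.float64(196.1), np.float64(193.9), np.float64(200.6), np.float64(191.5)]
-0.081 [np.float64(186.7), np.float64(184.8), np.float64(190.7), np.float64(182.7)]
```

```bash
python3 -c "
from plant import ctrl
print(ctrl.hand_in())"
```

```text
the job is handed in; nothing more can be done
None
```

I handed the job in with the green block home in its own dock, as far as I could measure; the hand-in returned no verdict. A 29 N push on the heel stopped at home height, the tile showed almost no tilt, the roller was forward, and the gripper was clear.

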